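# Load two sensor modules into the sloping magazine rail

## Task

Load both sensor modules into the sloping magazine rail, one behind the other, both with the contact tongue pointing down the slope: set each one flat on the open apron above the rail's mouth and push it well into the channel from behind. Press the second against the first so that the row is felt to be fully home against the stop, without ramming it, and leave both there, touching nose to tail. Do not disturb the beaker and the bottle.

Things in the scene. Friction and masses are not known exactly. Their poses are not given: they have to be found in the camera images.
- rail_mouth (a point): middle of the mouth (upper end) of the fixed rail, on the channel floor, 68 mm above the bench. x runs down the slope into the channel, y across, z square to the floor. x 0 to 150 mm: channel, walls 39 mm apart, lips 31 mm above the floor with a 24 mm slot between, wall tops at 34.5 mm, 49 mm wide outside. x -115 to 0: the same floor as an open flat apron, 64 mm wide, no walls.
- rail: the aluminium rail with its stop, sloping 18 degrees down away from the robot; origin on the bench below the mouth. Steel stop block with a black knob (top 47 mm above the channel floor): its upper face lies 92 to 117 mm past the mouth, differs each time, not given, clamped. Modules do not slide by themselves. Home, the last module's tail stays 3 to 28 mm out of the mouth.
- module_a_centre (a point): centre (half-way up) of a sensor module: 60 mm long, 36 wide, 28 high. x to its tongue, z up. Grey body x -30 (flat tail) to +16 mm, front corners rounded 8 mm, dark round window on top. Black tongue x 16 to 30 mm, 22 wide, 2 to 12 mm above the underside, brass contacts on top. Stands on the bench beside the rail, facing any way. Either module may go first.
- module_b_centre (a point): centre (half-way up) of the other, identical sensor module, standing on the bench at the other side of the rail, facing any way; same axes and sizes
- module_a: that first module as a body, about 0.12 kg; origin at the centre of its underside (14 mm below its centre), same axes
- module_b: the other module as a body, about 0.12 kg; origin at the centre of its underside, same axes
- beaker: bystander: beaker standing at the right of the rail, 72 mm wide, 92 mm high; origin under its centre
- bottle: bystander: brown reagent bottle with a black cap standing at the right, 48 mm wide, 95 mm high; origin under its centre
There are look-alikes about, which are no part of the job. Leave any pink or red look-alike of the module_b alone.

How it is judged:
By the outcome, as a careful person would: the job done as asked, in the order asked, and still so for the second after the job is handed in, with the robot touching nothing.
It also fails if it takes over 72 s, if anything falls off the work surface, if the arm or the gripper's body presses on something with over 40 N, if the wrist force passes 120 N, or if a joint passes its speed limit or range.

## Robot

A 7-joint arm with a two-finger parallel gripper is mounted at the origin on a cart in front of the work surface, level with it; the furniture and walls round the work are solid. World frame = base frame: x ahead of the robot, y to its left, z up, the work surface at z = 0. Lengths are in m, angles in rad, forces in N, time in s.
With the tool pointing down it reaches from about 0.4 to 0.9 m from the base axis. Payload 5.6 kg.
Tool frame: the origin (TCP) lies at the very end of the fingers, on their centre line; the grasp point (between the pads) lies 19 mm behind it; z points along the fingers, y is the line along which they close (so a half turn about z gives the same grasp; the last joint's range is limited). The gripper opens to 92 mm and grips with 3 to 60 N. Pads are 20 mm wide; open, the fingers measure 128 mm over their backs; the gripper's body (75 mm by 189 mm) begins 69 mm behind the grasp point.
Start: joints at [1.165, 0.468, -0.012, 1.603, 0.006, 1.071, -0.056], TCP at [0.231, -0.608, 0.215] pointing down, gripper open.
Joint ranges: [-2.53, 2.53], [-0.31, 2.02], [-1.57, 1.55], [0.28, 2.44], [-1.29, 4.43], [0.15, 1.84], [-2.92, 2.92]. Speed limits (rad/s): [2.57, 2.57, 3.14, 3.14, 3.14, 3.14, 3.14].

## Interface

Orientations are given as [roll, pitch, yaw] about the fixed x, y, z axes, in that order (R = Rz(yaw) Ry(pitch) Rx(roll)).
In Python, from station import status, capture, arm, regions_of, mark_of gives the robot as it stands.
- The arm moves only by the shell command python3 -m jog 'ROWS' [FORCE]. ROWS is JSON, a list of rows, each a list of 3 entries, a list of its own where there are three numbers: the turn, a rotation vector about the tool's x, y, z normalised to -1 to 1, where 1 is 360 degrees, then the shift along the tool's x, y, z normalised to -1 to 1, where 1 is 200 mm, then the opening, from 0 (shut) to 1 (fully open). In form: [[[rx, ry, rz], [dx, dy, dz], claw], ...]. A call has 1 to 12 rows; each row shifts and turns the commanded pose from where the row before left it, along the tool's axes as they then stand; what a row does not reach is not made up. A row lasts 1/10 s, in which the tool goes at most 50 mm and 8.59 degrees, less where a joint would pass 70% of its speed; a pose out of reach is approached as far as the arm can. A call with a number of a shift or a turn outside -1 to 1 is refused whole. A call with a gripper value outside its range is refused whole. The fingers move at their own pace and stop on an object; FORCE is the grip in N (left out, the last holds). Time passes only in rows, so rows that do not move let the fingers close. It gives the time, the measured TCP pose, the force, the opening and the grip force at its end, in the units of the state.
- status.get_state(): the state, without advancing time (a new reading comes with each control period).
- capture(name): name is "scene" or "top" or "wrist"; returns a dict with "image" (480x640x3 uint8, red, green, blue), "fx", "fy", "cx", "cy" (pixels), "k1" (the pictures are not rectified: a ray, as slopes to the right and down, at radius r is drawn at 1 + k1 r^2 times it, then the intrinsics apply), "rvec" (rotation vector, rad) and "tvec" (3), from world to camera coordinates, as OpenCV has them; the wrist camera has in their place "tool_from_camera" (4x4, takes a point from camera to tool coordinates, whose origin is the TCP and whose axes are the flange's). Camera axes: x right, y down, z forward; pixel columns grow to the right and rows downward; lengths in m; the calibration is good to about 2 mm. A picture is of the moment at which its call begins: read the wrist's pose just before it. There is no depth.
- arm.sign_off(): hands the job in; it is judged then, once.
Trained networks look in a picture, given as the dict that the camera call returned (one of the last four; its "shot" number tells which), for a name from the list of things; names that differ only in an ending like _2 or _b are one class to them, and where a whole thing is asked for, a point or a joint stands for the part that bears it (a point fixed in the world has none). Each returns a list of dicts, best first, with "conf" (0 to 1); they miss things now and then, are a little off and sometimes report something else, mostly with a low value. They report only what shows in the picture. A call takes as long as a camera call. They do not tell look-alikes from the thing itself.
- regions_of(picture, query): "mask" (480x640 bool, what is visible of it) and "bbox" ([left, top, right, bottom] in pixels, round what is visible of it).
- mark_of(picture, query): "xy" ([column, row] in pixels: a listed point, or the origin of a listed thing).
The state is a dict: "time_s": time; "qpos": joint angles; "qd": joint speeds; "effort": joint torques, N m; "eef_pos": TCP position; "tool_rot": TCP orientation; "contact_force": force on the tool from outside, world axes, zero at the start; "wrist_torque": the same for the moment, N m; "grip_width": finger opening in m; "gripper_force": force on a finger pad.
Only numpy, scipy, OpenCV 4.12 (cv2) and the standard library are available. Lean on these libraries where they do the work, as an engineer would, in place of code of your own. Each camera call takes 0.05 s, during which the arm holds its last target. There are 200 camera calls.

## Working session

There is one attempt and no reset: what is moved stays moved. The work goes in short steps, Python scripts to look and compute and a shell command to move; the robot and the scene stay as the last step left them, time stands still between calls to the robot, and variables do not carry over. Pictures are saved under pics/ and viewed, at most 10 in all, crops included, and the job is handed in when it is done.

```bash
ls; mkdir -p pics; cat > h.py <<'E'
import numpy as np, cv2
from scipy.spatial.transform import Rotation as R
from station import status, capture, arm, regions_of, mark_of
def cam(p, st=None):
    if 'rvec' in p:
        Rc=cv2.Rodrigues(np.array(p['rvec'],float))[0]; t=np.array(p['tvec'],float).ravel()
        return Rc.T, -Rc.T@t
    T=np.array(p['tool_from_camera']); Rt=R.from_euler('xyz',st['tool_rot']).as_matrix()
    return Rt@T[:3,:3], Rt@T[:3,3]+np.array(st['eef_pos'])
def ray(p,xy,st=None):
    Rw,o=cam(p,st); K=np.array([[p['fx'],0,p['cx']],[0,p['fy'],p['cy']],[0,0,1.]])
    u=cv2.undistortPoints(np.array([[xy]],float),K,np.array([p['k1'],0,0,0.]))[0,0]
    d=Rw@np.array([u[0],u[1],1]); return o,d
def onz(p,xy,z,st=None):
    o,d=ray(p,xy,st); return o+d*(z-o[2])/d[2]
def proj(p,P,st=None):
    Rw,o=cam(p,st); q=(np.atleast_2d(P)-o)@Rw; s=q[:,:2]/q[:,2:]
    s=s*(1+p['k1']*(s**2).sum(1,keepdims=True)); return s*[p['fx'],p['fy']]+[p['cx'],p['cy']]
def save(p,name): cv2.imwrite('pics/'+name,p['image'][...,::-1])
E
python3 - <<'E'
from h import *
s=status.get_state(); print({k:np.round(v,3) for k,v in s.items()})
for c in ['top','scene']:
    p=capture(c); save(p,c+'0.png'); print(c,np.round(cam(p)[1],3))
    for q,z in [('rail_mouth',.068),('rail',0),('module_a_centre',.014),('module_b_centre',.014),('beaker',0),('bottle',0)]:
        for m in mark_of(p,q)[:4]: print(q,round(m['conf'],2),np.round(m['xy'],1),np.round(onz(p,m['xy'],z),4))
E
```

```text
pics
{'time_s': np.float64(0.0), 'qpos': array([ 1.165,  0.468, -0.012,  1.604,  0.006,  1.071, -0.056]), 'qd': array([-0.001,  0.002, -0.002, -0.   , -0.   , -0.002, -0.   ]), 'effort': array([-1.0000e-03, -5.2058e+01, -1.2000e-02, -2.4375e+01, -5.7000e-02,
        1.7000e-02,  0.0000e+00]), 'eef_pos': array([ 0.23 , -0.607,  0.214]), 'tool_rot': array([-3.14 ,  0.   ,  0.363]), 'contact_force': array([ 0.471,  1.065, -0.394]), 'wrist_torque': array([-0.028, -0.009,  0.033]), 'gripper_force': np.float64(0.0), 'grip_width': np.float64(0.092)}
top [0.307 0.06  1.207]
rail_mouth 0.85 [338.  224.7] [ 0.5699 -0.0039  0.068 ]
rail 0.69 [335.3 234.7] [ 0.5574 -0.0008  0.    ]
module_a_centre 0.63 [438.1 262.4] [ 0.487  -0.2773  0.014 ]
module_b_centre 0.84 [172.7 278.3] [0.4242 0.4276 0.014 ]
module_b_centre 0.62 [216.7 275.3] [0.4357 0.3114 0.014 ]
module_b_centre 0.61 [227.3 241.4] [0.5276 0.289  0.014 ]
module_b_centre 0.57 [137.9 247.8] [0.5031 0.5285 0.014 ]
beaker 0.62 [420.1 216.4] [ 0.616 -0.234  0.   ]
bottle 0.61 [461.4 204.9] [ 0.6527 -0.3507  0.    ]
scene [-0.409 -0.433  0.74 ]
rail_mouth 0.91 [346.9 245.3] [ 0.5621 -0.0045  0.068 ]
rail 0.88 [344.8 262.4] [0.5737 0.0045 0.    ]
module_a_centre 0.65 [435.  304.5] [ 0.4961 -0.2846  0.014 ]
module_a_centre 0.56 [347.5 244.2] [0.6467 0.0309 0.014 ]
module_b_centre 0.65 [254.  244.4] [0.5085 0.2768 0.014 ]
module_b_centre 0.5 [269.1 265.4] [0.4387 0.1759 0.014 ]
module_b_centre 0.44 [191.8 224.3] [0.5102 0.5245 0.014 ]
beaker 0.57 [429.6 280. ] [ 0.6097 -0.2387  0.    ]
bottle 0.81 [470.1 285.1] [ 0.6407 -0.3451  0.    ]
```

```bash
python3 - <<'E'
import cv2
a=cv2.imread('pics/top0.png')[160:340,110:510]; cv2.imwrite('pics/t1.png',cv2.resize(a,(800,360),interpolation=cv2.INTER_CUBIC))
E
```

```text
(no output)
```

View pics/t1.png

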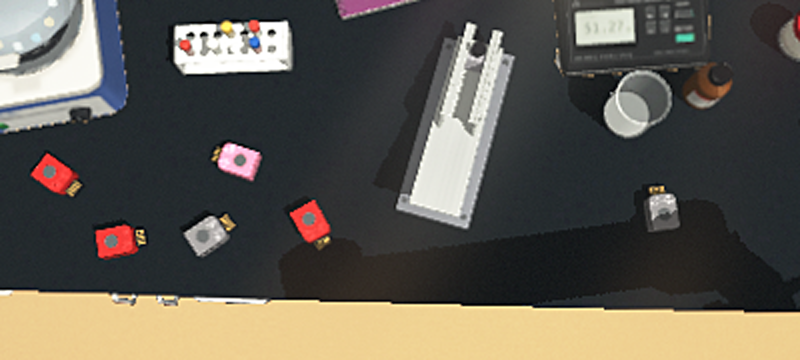

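View pics/scene0.png

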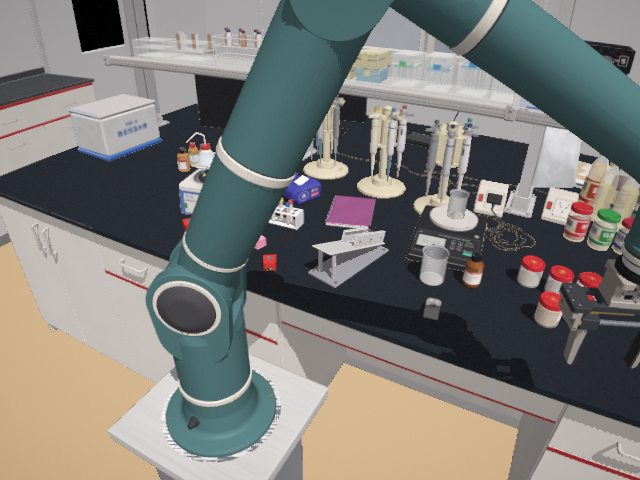

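The top view shows the two grey modules: A near full-frame (440,265) with its tongue up (+x), B near (214,277) with its tongue up and to the right. Red and pink look-alikes lie around B. The rail runs from (325,265) to (352,178). Next I'll approach A.

```bash
cat >> h.py <<'E'
def Rt(s): return R.from_euler('xyz',s['tool_rot'])
def plan(pos,rot=None):
    "turn (tool axes, unit) and shift before/after turn"
    s=status.get_state(); A=Rt(s); d=np.array(pos)-s['eef_pos']
    B=A if rot is None else R.from_matrix(rot)
    rv=(A.inv()*B).as_rotvec()/(2*np.pi)
    print('turn',np.round(rv,4),'minrows',np.linalg.norm(rv)*360/8.59)
    print('shift before turn',np.round(A.inv().apply(d)/.2,4),'after',np.round(B.inv().apply(d)/.2,4),'minrows',np.linalg.norm(d)/.05)
def look(q,z,name=None):
    s=status.get_state(); p=capture('wrist')
    if name: save(p,name)
    print(np.round(s['eef_pos'],4),np.round(s['tool_rot'],4))
    for m in mark_of(p,q): print(q,round(m['conf'],2),np.round(m['xy'],1),np.round(onz(p,m['xy'],z,s),4))
    return s,p
def flat(yaw): return R.from_euler('xyz',[np.pi,0,yaw]).as_matrix()
E
python3 -m jog '[[[0,0,0],[0.17,-0.11,0],1],[[0,0,0],[0.17,-0.11,0],1],[[0,0,0],[0.17,-0.11,0],1],[[0,0,0],[0.17,-0.11,0],1],[[0,0,0],[0.17,-0.11,0],1],[[0,0,0],[0.17,-0.11,0],1],[[0,0,0],[0.17,-0.11,0],1],[[0,0,0],[0.17,-0.11,0],1],[[0,0,0],[0.17,-0.11,0],1],[[0,0,0],[0.17,-0.11,0],1],[[0,0,0],[0,0,0],1],[[0,0,0],[0,0,0],1]]'
python3 - <<'E'
from h import *
s,p=look('module_a_centre',.014,'w1.png'); print(p['tool_from_camera'],p['fx'])
for m in regions_of(p,'module_a')[:2]:
    k=m['mask'].astype(np.uint8); print(m['conf'],m['bbox'],cv2.minAreaRect(cv2.findNonZero(k)))
E
```

```text
time_s: 1.9
eef_pos: [0.4709, -0.2807, 0.2147]
tool_rot: [3.141, 0.0, 0.365]
contact_force: [-0.3, 0.2, -0.1]
grip_width: 0.0919
gripper_force: 0.0
[ 0.4709 -0.2807  0.2147] [3.1414e+00 1.0000e-04 3.6500e-01]
module_a_centre 0.98 [328.9 197.4] [ 0.4867 -0.2802  0.014 ]
[[-3.59642112e-04 -9.59378067e-01 -2.82123369e-01  8.03637205e-02]
 [ 9.99999381e-01 -4.78985313e-05 -1.11188623e-03  5.83830732e-04]
 [ 1.05320597e-03 -2.82123594e-01  9.59377490e-01 -1.70214716e-01]
 [ 0.00000000e+00  0.00000000e+00  0.00000000e+00  1.00000000e+00]] 359.7131577630446
0.56 [306.3, 167.7, 346.9, 230.2] ((328.88238525390625, 198.97061157226562), (36.1378059387207, 61.11897659301758), 14.03624439239502)
```

View pics/w1.png

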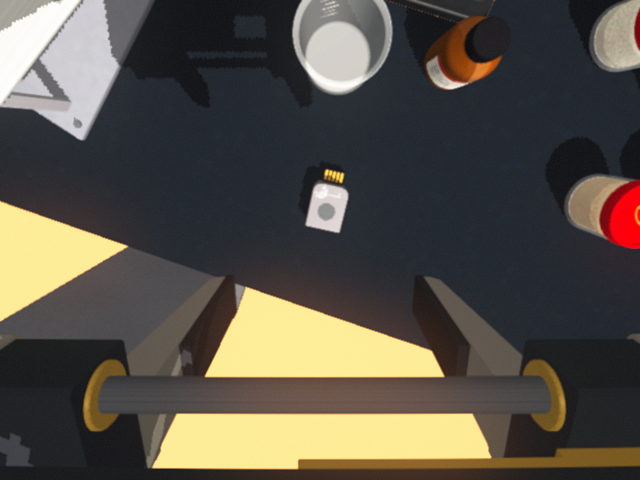

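```bash
python3 - <<'E'
from h import *
s=status.get_state(); p=capture('wrist')
c=(0.4867,-.2802)
a=onz(p,(323.5,231),.028,s); b=onz(p,(335,170),.012,s); d=(b-a)[:2]; yaw=np.arctan2(d[1],d[0]); print(a,b,np.linalg.norm(d),yaw,(a+b)/2)
# refine yaw by comparing with mask
plan([.4837,-.280,.1],flat(yaw))
# rail from top camera: sample
t=capture('top'); 
for m in regions_of(t,'rail')[:2]: print(m['conf'],m['bbox'],cv2.minAreaRect(cv2.findNonZero(m['mask'].astype(np.uint8))))
E
```

```text
[ 0.45299531 -0.28863831  0.028     ] [ 0.51364831 -0.27838249  0.012     ] 0.06151396462872217 0.16750575830727518 [ 0.48332181 -0.2835104   0.02      ]
turn [0.0001 0.0001 0.0306] minrows 1.2839869735807188
shift before turn [0.0716 0.0114 0.5727] after [ 0.0722 -0.0023  0.5728] minrows 2.309232514973633
0.67 [310.1, 172.8, 364.4, 276.3] ((338.1184387207031, 221.258544921875), (36.80134582519531, 98.53781127929688), 15.819192886352539)
```

```bash
python3 -m jog '[[[0,0,0.0153],[0,0,0],1],[[0,0,0.0153],[0,0,0],1],[[0,0,0],[0.01,0.003,0.2],1],[[0,0,0],[0.01,0.003,0.2],1],[[0,0,0],[0.01,0.003,0.2],1],[[0,0,0],[0,0,0],1],[[0,0,0],[0,0,0],1]]'
python3 - <<'E'
from h import *
s,p=look('module_a_centre',.014,'w2.png')
cv2.imwrite('pics/w2.png',p['image'][100:480,100:560,::-1])
E
```

```text
time_s: 2.9
eef_pos: [0.4765, -0.2825, 0.0948]
tool_rot: [-3.141, 0.001, 0.17]
contact_force: [1.2, 0.3, 0.2]
grip_width: 0.0918
gripper_force: 0.0
[ 0.4765 -0.2825  0.0948] [-3.141e+00  8.000e-04  1.697e-01]
module_a_centre 0.68 [324.1 234.1] [ 0.4856 -0.2811  0.014 ]
```

View pics/w2.png

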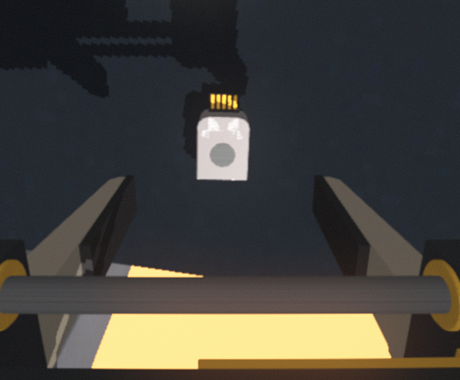

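A is straight ahead of the fingers: body at (322,250) in the full frame, tongue up, aligned with the tool. I'll go down and grasp it.

```bash
python3 -m jog '[[[0,0,0],[0,0,0.15],1],[[0,0,0],[0,0,0.15],1],[[0,0,0],[0,0,0.1],1],[[0,0,0],[0,0,0.05],1],[[0,0,0],[0,0,0],1],[[0,0,0],[0,0,0],0],[[0,0,0],[0,0,0],0],[[0,0,0],[0,0,0],0],[[0,0,0],[0,0,0],0],[[0,0,0],[0,0,0],0],[[0,0,0],[0,0,0],0],[[0,0,0],[0,0,0],0]]' 20
python3 -m jog '[[[0,0,0],[0,0,0],0],[[0,0,0],[0,0,-0.1],0],[[0,0,0],[0,0,-0.2],0],[[0,0,0],[0,0,-0.25],0],[[0,0,0],[0,0,-0.25],0],[[0,0,0],[0,0,-0.2],0],[[0,0,0],[-0.06,-0.2,-0.05],0],[[0,0,0],[-0.06,-0.2,-0.05],0],[[0,0,0],[-0.06,-0.2,0],0],[[0,0,0],[-0.06,-0.2,0],0],[[0,0,0],[-0.06,-0.2,0],0],[[0,0,0],[-0.06,-0.2,0],0]]'
python3 - <<'E'
from h import *
s=status.get_state(); print(s['time_s'],s['eef_pos'],s['grip_width'])
E
```

```text
time_s: 4.2
eef_pos: [0.4766, -0.2821, 0.0046]
tool_rot: [-3.142, 0.0, 0.17]
contact_force: [-2.2, 0.3, -0.1]
grip_width: 0.0378
gripper_force: 0.3
time_s: 5.4
eef_pos: [0.3638, -0.0565, 0.2244]
tool_rot: [3.141, 0.0, 0.17]
contact_force: [0.4, 0.1, -0.6]
grip_width: 0.0359
gripper_force: 19.9
5.4 [ 0.36380024 -0.05646728  0.2244462 ] 0.03594023000675807
```

```bash
python3 -m jog '[[[0,0,0.02],[0.05,0,-0.1],0],[[0,0,0.02],[0.05,0,-0.1],0],[[0,0,0.02],[0,0,0],0],[[0,0,0],[0,0,0],0],[[0,0,0],[0,0,0],0]]'
python3 - <<'E'
from h import *
s,p=look('rail_mouth',.068,'w3.png')
E
```

```text
time_s: 5.9
eef_pos: [0.3843, -0.0557, 0.2641]
tool_rot: [3.141, 0.001, -0.204]
contact_force: [-0.6, -0.8, -1.0]
grip_width: 0.0357
gripper_force: 19.9
[ 0.3843 -0.0557  0.2641] [ 3.1414e+00  1.0000e-03 -2.0360e-01]
rail_mouth 0.61 [225.  34.] [ 5.659e-01 -5.000e-04  6.800e-02]
```

View pics/w3.png

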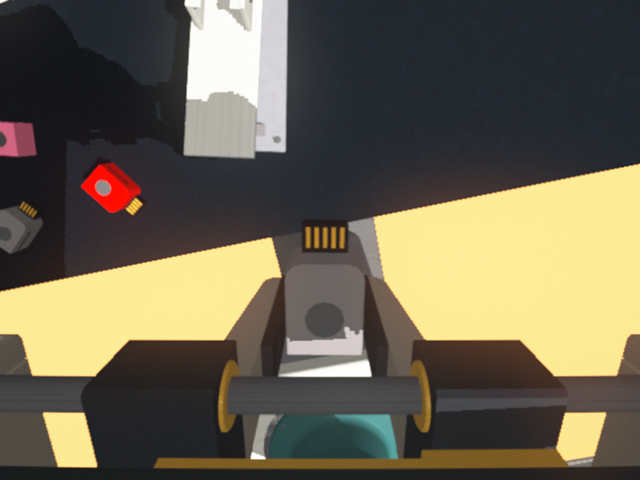

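```bash
python3 - <<'E'
from h import *
s=status.get_state(); p=capture('wrist')
a=onz(p,(184.5,156.5),.1035,s); b=onz(p,(255,158.5),.1035,s); print(a,b,np.linalg.norm(a-b),(a+b)/2, np.degrees(np.arctan2((a-b)[1],(a-b)[0]))-90)
m=np.array([.566,-.0005]); e=(a+b)[:2]/2; d=m-e; print(np.linalg.norm(d), .115*np.cos(np.pi/10), np.degrees(np.arctan2(d[1],d[0])))
g=cv2.cvtColor(p['image'],cv2.COLOR_RGB2GRAY)
for v in (30,40,50,60,70,80): 
    r=g[v].astype(int); d=np.diff(r); print(v,[(i,d[i]) for i in range(170,300) if abs(d[i])>25])
E
```

```text
[0.46785758 0.05556809 0.1035    ] [ 0.45306166 -0.00630487  0.1035    ] 0.06361747225814472 [0.46045962 0.02463161 0.1035    ] -13.448796817073074
0.1084913326674421 0.10937149937394267 -13.394011968247389
30 [(188, np.int64(57)), (189, np.int64(114)), (190, np.int64(35)), (286, np.int64(-76)), (287, np.int64(-47))]
40 [(188, np.int64(85)), (189, np.int64(87)), (285, np.int64(-27)), (286, np.int64(-73)), (287, np.int64(-43))]
50 [(187, np.int64(70)), (188, np.int64(115)), (285, np.int64(-34)), (286, np.int64(-76)), (287, np.int64(-41))]
60 [(186, np.int64(26)), (187, np.int64(94)), (188, np.int64(73)), (285, np.int64(-43)), (286, np.int64(-69)), (287, np.int64(-31))]
70 [(186, np.int64(78)), (187, np.int64(110)), (285, np.int64(-42)), (286, np.int64(-70))]
80 [(185, np.int64(38)), (186, np.int64(102)), (187, np.int64(62)), (285, np.int64(-50)), (286, np.int64(-69))]
```

```bash
cat >> h.py <<'E'
YAW=-0.234; M=np.array([.5667,-.0007,.068])
RR=R.from_euler('xyz',[0,np.pi/10,YAW]).as_matrix(); TR=RR@np.diag([1,-1,-1.])
def rp(x,y,z): return M+RR@(np.array([x,y,z])/1000)
def inrail(s=None):
    s=s or status.get_state(); print('t',round(s['time_s'],1),'rail mm',np.round((np.array(s['eef_pos'])-M)@RR*1000,1),'rot err deg',np.round(np.degrees((R.from_matrix(TR).inv()*Rt(s)).as_rotvec()),2),'F rail',np.round(np.array(s['contact_force'])@RR,1),'w',round(s['grip_width'],4))
E
python3 - <<'E'
from h import *
inrail(); plan(rp(-47,0,60),TR)
E
```

```text
t 6.0 rail mm [-217.2  -95.8  135.6] rot err deg [-0.27 17.93 -1.64] F rail [-0.3  0.2 -1.3] w 0.0355
turn [ 0.0007 -0.0498  0.0046] minrows 2.0966239515824516
shift before turn [ 0.7066 -0.4589  0.6217] after [ 0.8508 -0.479   0.3781] minrows 4.188339600384935
```

```bash
python3 -m jog '[[[0.0002,-0.0166,0.0015],[0,0,0],0],[[0.0002,-0.0166,0.0015],[0,0,0],0],[[0.0002,-0.0166,0.0015],[0,0,0],0],[[0,0,0],[0.14,-0.08,0.02],0],[[0,0,0],[0.14,-0.08,0.02],0],[[0,0,0],[0.14,-0.08,0.06],0],[[0,0,0],[0.14,-0.08,0.08],0],[[0,0,0],[0.14,-0.08,0.1],0],[[0,0,0],[0.15,-0.08,0.1],0],[[0,0,0],[0,0,0],0],[[0,0,0],[0,0,0],0]]'
python3 - <<'E'
from h import *
inrail()
s,p=look('rail_mouth',.068)
# predicted rail edges overlaid
im=p['image'][...,::-1].copy()
for l in [[(-115,32,0),(0,32,0)],[(-115,-32,0),(0,-32,0)],[(0,-19.5,34.5),(150,-19.5,34.5)],[(0,19.5,34.5),(150,19.5,34.5)],[(0,-19.5,0),(0,-19.5,34.5)],[(0,19.5,0),(0,19.5,34.5)]]:
    q=proj(p,[rp(*a) for a in l],s).astype(int); cv2.line(im,tuple(map(int,q[0])),tuple(map(int,q[1])),(0,255,0),1)
cv2.imwrite('pics/w4.png',im)
E
```

```text
time_s: 7.15
eef_pos: [0.5409, 0.0055, 0.1386]
tool_rot: [3.141, 0.316, -0.234]
contact_force: [0.7, -0.1, -1.2]
grip_width: 0.0357
gripper_force: 19.9
t 7.2 rail mm [-47.    0.1  59. ] rot err deg [-0.05 -0.11 -0.  ] F rail [ 1.   0.1 -0.9] w 0.0357
[0.5409 0.0055 0.1386] [ 3.1407  0.3161 -0.234 ]
rail_mouth 0.84 [324.  182.9] [ 0.569  -0.0011  0.068 ]
```

View pics/w4.png

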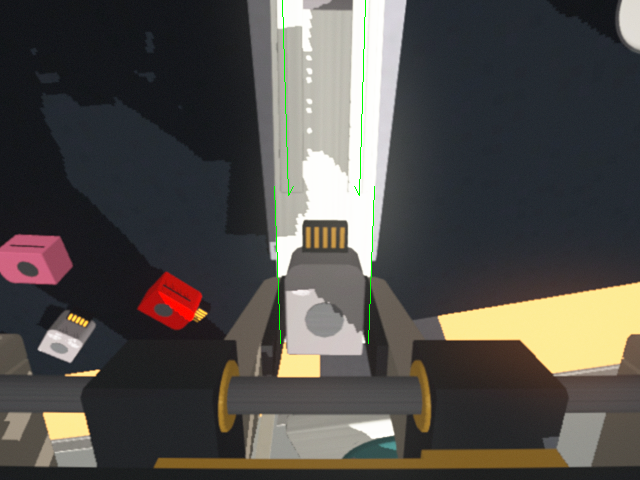

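```bash
python3 - <<'E'
from h import *
s=status.get_state(); p=capture('wrist'); g=cv2.cvtColor(p['image'],cv2.COLOR_RGB2GRAY).astype(int)
for v in (60,120,150,170,185,200,215):
    d=g[v,2:]-g[v,:-2]; print(v,[(i+1,int(d[i])) for i in range(240,410) if abs(d[i])>22])
for n,z in (('wallout',24.5,),('wallin',19.5),('slot',12),('apron',32)):
    zz={'wallout':34.5,'wallin':34.5,'slot':31,'apron':0}[n]
    xs=[-10,-20] if n=='apron' else [0,30,60]
    for x in xs: print(n,x,np.round(proj(p,[rp(x,z,zz),rp(x,-z,zz)],s),1).tolist())
E
```

```text
60 [(251, 38), (252, 52), (253, 32), (270, 51), (271, 60), (272, 28), (304, 27), (305, 56), (306, 41), (309, -41), (310, -67), (311, -28), (349, 54), (350, 48), (379, -32), (380, -38), (396, -45), (397, -106), (398, -106), (399, -47)]
120 [(256, 30), (257, 51), (258, 38), (271, 31), (272, 61), (273, 47), (303, 23), (304, 47), (305, 57), (306, 28), (309, -46), (310, -65), (311, -25), (347, 43), (348, 65), (349, 26), (376, -28), (377, -39), (389, -29), (390, -82), (391, -108), (392, -63)]
150 [(259, 34), (260, 53), (261, 33), (272, 32), (273, 59), (274, 43), (277, -23), (305, 58), (306, 53), (310, -47), (311, -64), (312, -24), (346, 33), (347, 65), (348, 34), (375, -29), (376, -28), (386, -40), (387, -111), (388, -107), (389, -33)]
170 [(261, 38), (262, 44), (263, 27), (273, 47), (274, 50), (275, 25), (301, 61), (302, 54), (339, -48), (340, -52), (346, 59), (347, 59), (374, -27), (375, -28), (384, -60), (385, -111), (386, -86)]
185 [(262, 31), (263, 51), (264, 32), (273, 32), (274, 57), (275, 41), (305, 60), (306, 51), (373, -24), (374, -37), (382, -38), (383, -107), (384, -108), (385, -33)]
200 [(264, 38), (265, 39), (273, 25), (274, 51), (275, 45), (304, 57), (305, 56), (372, -26), (373, -33), (380, -38), (381, -101), (382, -106), (383, -40)]
215 [(265, 36), (266, 47), (267, 27), (274, 38), (275, 53), (276, 32), (293, 56), (294, 62), (372, -30), (379, -73), (380, -109), (381, -70)]
wallout 0 [[278.8, 195.3], [367.5, 195.2]]
wallout 30 [[276.7, 139.1], [369.3, 139.0]]
wallout 60 [[274.6, 77.9], [371.2, 77.8]]
wallin 0 [[287.8, 195.3], [358.4, 195.2]]
wallin 30 [[286.2, 139.1], [359.9, 139.0]]
wallin 60 [[284.4, 77.9], [361.4, 77.8]]
slot 0 [[301.8, 194.2], [344.5, 194.2]]
slot 30 [[300.8, 138.9], [345.3, 138.9]]
slot 60 [[299.7, 78.9], [346.2, 78.8]]
apron -10 [[274.3, 201.7], [372.4, 201.5]]
apron -20 [[274.9, 216.6], [371.9, 216.5]]
```

```bash
python3 - <<'E'
import cv2
a=cv2.imread('pics/w4.png')[0:260,230:430]; cv2.imwrite('pics/w4c.png',cv2.resize(a,None,fx=2.3,fy=2.3,interpolation=cv2.INTER_CUBIC))
E
```

```text
(no output)
```

View pics/w4c.png

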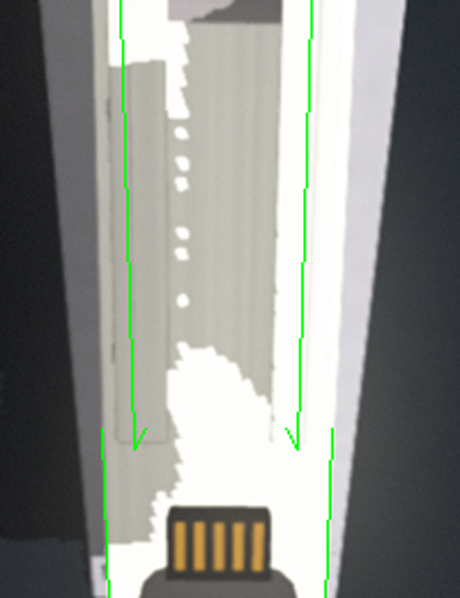

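The overlay matches the apron edges (274/373 at row 200), and the rail is centred to about 0.5 mm. The actual mouth is about 2 mm further down the slope than predicted. Now I'll lower the module.

```bash
python3 -m jog '[[[0,0,0],[0,0,0.12],0],[[0,0,0],[0,0.001,0.09],0],[[0,0,0],[0,0.001,0.03],0],[[0,0,0],[0,0,0.01],0],[[0,0,0],[0,0,0],0],[[0,0,0],[0,0,0],0]]'; python3 -c "from h import *;inrail()"
python3 -m jog '[[[0,0,0],[0,0,0.006],0],[[0,0,0],[0,0,0.005],0],[[0,0,0],[0,0,0.005],0],[[0,0,0],[0,0,0],0]]'; python3 -c "from h import *;inrail()"
```

```text
time_s: 7.9
eef_pos: [0.5276, 0.0084, 0.0933]
tool_rot: [3.141, 0.311, -0.235]
contact_force: [0.2, 0.2, -0.3]
grip_width: 0.0359
gripper_force: 19.9
t 7.9 rail mm [-46.   -0.2  11.7] rot err deg [0.   0.19 0.07] F rail [ 0.2  0.2 -0.3] w 0.0359
time_s: 8.3
eef_pos: [0.5256, 0.0088, 0.0891]
tool_rot: [3.141, 0.313, -0.235]
contact_force: [-0.7, -0.1, -1.1]
grip_width: 0.0355
gripper_force: 19.9
t 8.3 rail mm [-46.7  -0.3   7. ] rot err deg [-0.03  0.05  0.06] F rail [-0.3 -0.2 -1.2] w 0.0355
```

```bash
python3 -m jog '[[[0,0,0],[0,0,0.005],0],[[0,0,0],[0,0,0.003],0],[[0,0,0],[0,0,0],0]]'; python3 -c "from h import *;inrail()"
python3 -m jog '[[[0,0,0],[0,0,0.004],0],[[0,0,0],[0,0,0],0]]'; python3 -c "from h import *;inrail()"
```

```text
time_s: 8.6
eef_pos: [0.5251, 0.0089, 0.0876]
tool_rot: [3.141, 0.313, -0.235]
contact_force: [0.2, -0.2, -0.7]
grip_width: 0.036
gripper_force: 19.9
t 8.6 rail mm [-46.6  -0.3   5.4] rot err deg [-0.03  0.06  0.06] F rail [ 0.4 -0.1 -0.6] w 0.036
time_s: 8.8
eef_pos: [0.5251, 0.009, 0.087]
tool_rot: [3.141, 0.313, -0.235]
contact_force: [0.5, -0.1, -0.4]
grip_width: 0.0358
gripper_force: 19.9
t 8.8 rail mm [-46.5  -0.2   4.9] rot err deg [-0.02  0.08  0.06] F rail [ 0.6  0.1 -0.2] w 0.0358
```

```bash
python3 -m jog '[[[0,0,0],[0,0,0.004],0],[[0,0,0],[0,0,0],0]]'; python3 -c "from h import *;inrail()"
python3 -m jog '[[[0,0,0],[0,0,0.004],0],[[0,0,0],[0,0,0],0]]'; python3 -c "from h import *;inrail()"
```

```text
time_s: 9.0
eef_pos: [0.5251, 0.0089, 0.087]
tool_rot: [3.141, 0.312, -0.235]
contact_force: [0.1, -1.1, 5.3]
grip_width: 0.0357
gripper_force: 19.9
t 9.0 rail mm [-46.4  -0.3   4.9] rot err deg [-0.02  0.11  0.07] F rail [-1.3 -1.   5.1] w 0.0357
time_s: 9.2
eef_pos: [0.5251, 0.0089, 0.0869]
tool_rot: [3.141, 0.312, -0.235]
contact_force: [-0.6, -0.9, 8.9]
grip_width: 0.0356
gripper_force: 19.9
t 9.2 rail mm [-46.5  -0.3   4.8] rot err deg [-0.02  0.12  0.08] F rail [-3.1 -1.   8.3] w 0.0356
```

```bash
python3 -m jog '[[[0,0,0],[0,0,-0.002],0.65],[[0,0,0],[0,0,-0.002],0.65],[[0,0,0],[0,0,0],0.65],[[0,0,0],[0,0,-0.05],0.65],[[0,0,0],[0,0,-0.1],0.65],[[0,0,0],[0,0,-0.1],0],[[0,0,0],[-0.12,0,0],0],[[0,0,0],[-0.12,0,0],0],[[0,0,0],[0,0,0],0]]' 20; python3 - <<'E'
from h import *
inrail()
s,p=look('module_a_centre',.09,'w5.png')
E
```

```text
time_s: 10.1
eef_pos: [0.494, 0.0169, 0.15]
tool_rot: [3.141, 0.313, -0.233]
contact_force: [-0.0, -0.0, 0.2]
grip_width: 0.0299
gripper_force: 0.0
t 10.1 rail mm [-96.5   0.3  54.9] rot err deg [-0.05  0.09 -0.03] F rail [-0.1 -0.   0.2] w 0.0299
[0.494  0.0169 0.15  ] [ 3.1409  0.3126 -0.2335]
module_a_centre 0.72 [326.  167.7] [0.5364 0.0057 0.09  ]
```

View pics/w5.png

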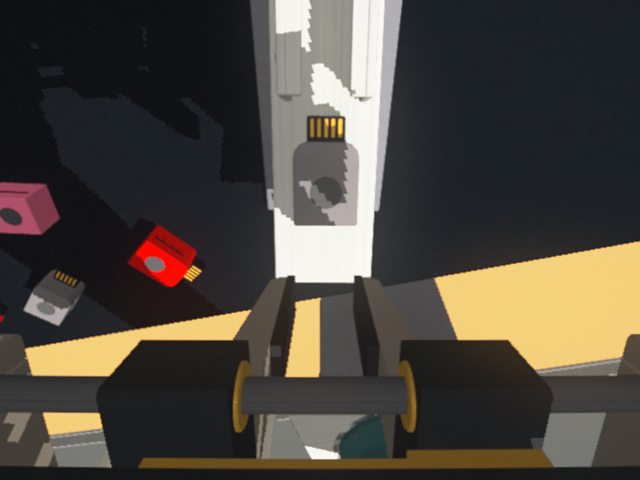

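A sits square and centred in front of the mouth (body columns 293–358, tongue at row 128, between the walls). Now I'll push it in from behind.

```bash
python3 -m jog '[[[0,0,0],[0,0,0.1],0],[[0,0,0],[0,0,0.1],0],[[0,0,0],[0,0.001,0.015],0],[[0,0,0],[0.03,0,0],0],[[0,0,0],[0.04,0,0],0],[[0,0,0],[0.04,0,0],0],[[0,0,0],[0.04,0,0],0],[[0,0,0],[0.04,0,0],0],[[0,0,0],[0,0,0],0]]'; python3 -c "from h import *;inrail()"
python3 -m jog '[[[0,0,0],[0.04,0,0],0],[[0,0,0],[0.04,0,0],0],[[0,0,0],[0.04,0,0],0],[[0,0,0],[0,0,0],0]]'; python3 -c "from h import *;inrail()"
```

```text
time_s: 11.1
eef_pos: [0.5187, 0.0101, 0.0956]
tool_rot: [3.141, 0.312, -0.236]
contact_force: [-0.4, -0.4, 0.6]
grip_width: 0.0005
gripper_force: 0.0
t 11.1 rail mm [-55.3  -0.6  11. ] rot err deg [-0.01  0.11  0.1 ] F rail [-0.5 -0.5  0.4] w 0.0005
time_s: 11.5
eef_pos: [0.5407, 0.0048, 0.0881]
tool_rot: [3.141, 0.313, -0.236]
contact_force: [-0.4, 0.4, -0.6]
grip_width: 0.0005
gripper_force: 0.0
t 11.5 rail mm [-31.5  -0.7  10.9] rot err deg [-0.01  0.09  0.1 ] F rail [-0.2  0.3 -0.7] w 0.0005
```

```bash
python3 -m jog '[[[0,0,0],[0.03,0,0],0],[[0,0,0],[0.03,0,0],0],[[0,0,0],[0.03,0,0],0],[[0,0,0],[0,0,0],0]]'; python3 -c "from h import *;inrail()"
python3 -m jog '[[[0,0,0],[-0.03,0,0],0],[[0,0,0],[-0.1,0,-0.1],0],[[0,0,0],[-0.15,0,-0.15],0],[[0,0,0],[-0.1,0,-0.2],0],[[0,0,0],[0,0,0],0.5]]'; python3 - <<'E'
from h import *
inrail()
s,p=look('module_a_centre',.07,'w6.png')
for x in (-6,-3,0,3): print(x,np.round(proj(p,[rp(x,18,28),rp(x,-18,28)],s),1).tolist())
t=capture('top')
for m in mark_of(t,'module_b_centre'): print(m['conf'],m['xy'],onz(t,m['xy'],.014))
E
```

```text
time_s: 11.9
eef_pos: [0.5571, 0.0009, 0.0827]
tool_rot: [3.141, 0.313, -0.236]
contact_force: [-0.3, -0.2, -0.1]
grip_width: 0.0005
gripper_force: 0.0
t 11.9 rail mm [-13.8  -0.6  10.9] rot err deg [-0.02  0.09  0.09] F rail [-0.1 -0.3 -0.2] w 0.0005
time_s: 12.4
eef_pos: [0.515, 0.0127, 0.1976]
tool_rot: [-3.14, 0.303, -0.233]
contact_force: [0.4, 0.2, 0.3]
grip_width: 0.0065
gripper_force: 0.0
t 12.4 rail mm [-90.9   1.1 106.8] rot err deg [ 0.07  0.61 -0.03] F rail [0.2 0.3 0.4] w 0.0065
[0.515  0.0127 0.1976] [-3.1402  0.3035 -0.2334]
module_a_centre 0.56 [330.   72.1] [ 0.5973 -0.0108  0.07  ]
-6 [[299.0, 126.3], [353.1, 126.3]]
-3 [[298.9, 121.6], [353.2, 121.6]]
0 [[298.8, 116.8], [353.3, 116.9]]
3 [[298.7, 112.1], [353.4, 112.1]]
0.87 [217.7, 279.6] [0.42437321 0.3079969  0.014     ]
0.81 [170.9, 278.6] [0.42322809 0.43230347 0.014     ]
0.66 [140.2, 246.8] [0.50603844 0.52253221 0.014     ]
0.64 [268.4, 272.4] [0.44743241 0.17501054 0.014     ]
```

View pics/w6.png

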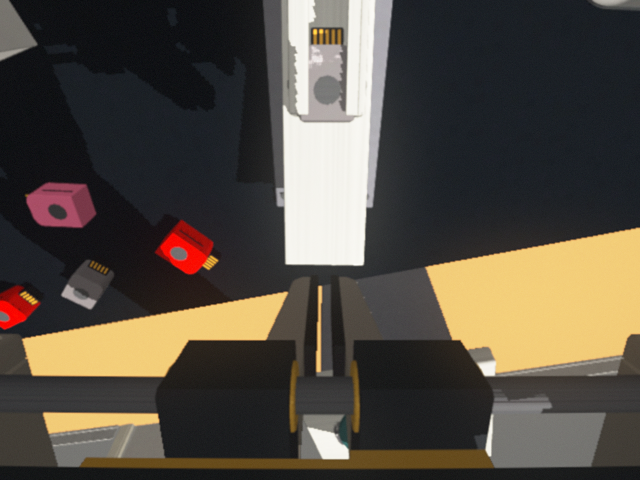

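A is in the channel: tongue at row 36 pointing down the slope, tail at row 121, which is x≈-3 mm. B is the grey one at about (88,284), tongue up and to the right.

```bash
python3 - <<'E'
from h import *
s=status.get_state(); p=capture('wrist')
for m in mark_of(p,'module_b_centre')+mark_of(p,'module_a_centre'): print(round(m['conf'],2),m['xy'],onz(p,m['xy'],.014,s))
a=onz(p,(76,301),.028,s); b=onz(p,(102,262),.012,s); d=b-a; yaw=np.arctan2(d[1],d[0]); print(a,b,yaw)
inrail(); plan([.43,.309,.2],flat(yaw)); print(s['qpos'])
E
```

```text
0.92 [83.5, 281.1] [0.43406858 0.31840096 0.014     ]
0.7 [10.2, 308.5] [0.41554757 0.43609702 0.014     ]
0.66 [185.0, 251.6] [0.44582507 0.18351298 0.014     ]
0.87 [322.3, 70.0] [ 0.58789071 -0.00519501  0.014     ]
[0.41815272 0.33056584 0.028     ] [0.45303359 0.2827583  0.012     ] -0.9404728975547686
t 12.8 rail mm [-90.9  -0.7  99.6] rot err deg [-0.05 -0.07  0.08] F rail [ 0.4  0.1 -0.6] w 0.0348
turn [0.0179 0.048  0.1113] minrows 5.134870656651559
shift before turn [-0.7247 -1.3504  0.1864] after [-1.4441 -0.544  -0.046 ] minrows 6.175475647359692
[ 0.22367081  0.47503837 -0.34327967  1.71882504  0.05419861  1.27081271
 -1.93710937]
```

```bash
python3 -m jog '[[[0,0,0],[-0.1035,-0.193,0.02],1],[[0,0,0],[-0.1035,-0.193,0.02],1],[[0,0,0],[-0.1035,-0.193,0.025],1],[[0,0,0],[-0.1035,-0.193,0.03],1],[[0,0,0],[-0.1035,-0.193,0.03],1],[[0,0,0],[-0.1035,-0.193,0.03],1],[[0,0,0],[-0.1035,-0.193,0.03],1],[[0,0.0167,0],[0,0,0],1],[[0,0.0167,0],[0,0,0],1],[[0,0.0166,0],[0,0,0],1],[[0,0,-0.0235],[0,0,0],1],[[0,0,-0.0235],[0,0,0],1]]'
python3 -m jog '[[[0,0,-0.0235],[0,0,0],1],[[0,0,-0.0235],[0,0,0],1],[[0,0,-0.0235],[0,0,0],1],[[0,0,-0.0235],[0,0,0],1],[[0,0,-0.0235],[0,0,0],1],[[0,0,-0.0235],[0,0,0],1],[[0,0,-0.0235],[0,0,0],1],[[0,0,-0.0235],[0,0,0],1],[[0,0,-0.0235],[0,0,0],1],[[0,0,-0.0235],[0,0,0],1],[[0,0,-0.0235],[0,0,0],1],[[0,0,-0.0235],[0,0,0],1]]'
python3 - <<'E'
from h import *
s=status.get_state(); print(s['eef_pos'],s['tool_rot'],s['qpos']); plan([.43,.309,.2],flat(2.2))
E
```

```text
time_s: 13.95
eef_pos: [0.4295, 0.3097, 0.2007]
tool_rot: [3.14, -0.0, 0.069]
contact_force: [0.5, -0.9, -1.4]
grip_width: 0.0919
gripper_force: 0.0
time_s: 15.15
eef_pos: [0.4305, 0.309, 0.2003]
tool_rot: [-3.14, 0.001, 1.838]
contact_force: [-0.5, 0.2, 0.1]
grip_width: 0.0917
gripper_force: 0.0
[0.43046613 0.30896902 0.2003357 ] [-3.14044553e+00  1.04721216e-03  1.83820891e+00] [ 0.00445042  0.42867801 -0.86262047  1.86793994  0.3799669   1.01984549
 -0.75023735]
turn [-0.0002  0.0001 -0.0576] minrows 2.4131927847679093
shift before turn [ 0.0008 -0.0022  0.0017] after [ 0.0015 -0.0018  0.0017] minrows 0.011505266004074597
```

```bash
python3 -m jog '[[[0,0,-0.018],[0,0,0],1],[[0,0,-0.018],[0,0,0],1],[[0,0,-0.018],[0,0,0],1],[[0,0,0],[0,0,0],1],[[0,0,0],[0,0,0],1]]'
python3 - <<'E'
from h import *
s,p=look('module_b_centre',.014)
im=p['image']
for m in regions_of(p,'module_b'):
    k=m['mask'].astype(np.uint8); col=im[m['mask']].mean(0)
    print(round(m['conf'],2),np.round(m['bbox']),np.round(cv2.minAreaRect(cv2.findNonZero(k))[2],1),np.round(cv2.minAreaRect(cv2.findNonZero(k))[:2],1).tolist(),col.round())
# brass pixels and body
hsv=cv2.cvtColor(im,cv2.COLOR_RGB2HSV); br=cv2.inRange(hsv,(15,110,90),(32,255,255)); br[270:]=0
n,_,st,ce=cv2.connectedComponentsWithStats(cv2.dilate(br,np.ones((5,5))))
print([(st[i].tolist(),ce[i].round(1).tolist()) for i in range(1,n) if st[i,4]>60])
E
```

```text
time_s: 15.65
eef_pos: [0.4306, 0.309, 0.2006]
tool_rot: [-3.141, 0.001, 2.169]
contact_force: [0.1, -0.1, -0.4]
grip_width: 0.0919
gripper_force: 0.0
[0.4306 0.309  0.2006] [-3.1406e+00  7.0000e-04  2.1687e+00]
module_b_centre 0.78 [333.3 209.6] [0.4363 0.3177 0.014 ]
module_b_centre 0.74 [521.7  62.6] [0.5006 0.5267 0.014 ]
module_b_centre 0.58 [388.  102.1] [0.4204 0.4305 0.014 ]
module_b_centre 0.58 [392.5 279.6] [0.5322 0.2905 0.014 ]
module_b_centre 0.57 [267.5 316.9] [0.4449 0.1771 0.014 ]
0.94 [312. 178. 352. 239.] 87.9 [[330.9, 208.6], [60.7, 38.1]] [103.  96.  92.]
0.93 [487.  30. 569.  92.] 66.0 [[525.5, 63.6], [42.5, 87.6]] [224.  46.  28.]
0.63 [368.  62. 426. 134.] 24.8 [[390.5, 97.8], [43.7, 72.8]] [231.  58.  38.]
0.61 [363. 252. 417. 312.] 53.5 [[394.1, 279.8], [41.5, 59.3]] [167.  88. 104.]
0.55 [242. 294. 300. 337.] 90.0 [[271.0, 315.0], [42.0, 54.0]] [207.  46.  29.]
[([0, 0, 22, 21, 287], [8.9, 7.2]), ([194, 0, 173, 272, 2293], [280.2, 134.5]), ([485, 61, 22, 30, 491], [495.9, 75.2]), ([0, 77, 236, 164, 2631], [149.9, 132.3]), ([367, 114, 27, 22, 440], [379.7, 124.5]), ([55, 220, 99, 52, 747], [104.5, 245.3]), ([321, 227, 22, 13, 262], [331.5, 233.2]), ([401, 255, 22, 17, 265], [411.3, 263.8])]
```

```bash
python3 - <<'E'
from h import *
s=status.get_state(); p=capture('wrist')
a=onz(p,(331.5,178.5),.028,s); b=onz(p,(331.5,239),.008,s); c=(a+b)/2; d=(b-a)[:2]; print(a,b,c,np.linalg.norm(d))
m=regions_of(p,'module_b')[0]['mask']
print([(v,np.flatnonzero(m[v])[[0,-1]].tolist()) for v in range(180,238,5)])
u=d/np.linalg.norm(d); g=c[:2]-u*.009; print(g); plan([*g,.1],None)
E
```

```text
[0.41620174 0.34372721 0.028     ] [0.45400941 0.28973094 0.008     ] [0.43510558 0.31672908 0.018     ] 0.06591674580148839Traceback (most recent call last):
  File "<stdin>", line 5, in <module>
IndexError: index 0 is out of bounds for axis 0 with size 0
```

```bash
python3 -m jog '[[[0,0,0],[0.03,0.02,0.16],1],[[0,0,0],[0.034,0.022,0.18],1],[[0,0,0],[0,0,0.16],1],[[0,0,0],[0,0,0],1],[[0,0,0],[0,0,0],1]]'
python3 - <<'E'
from h import *
s,p=look('module_b_centre',.014)
rs=[r for r in regions_of(p,'module_b') if r['conf']>.3]
for r in rs:
    m=r['mask']; print(round(r['conf'],2),np.round(r['bbox']),p['image'][m].mean(0).round(),np.round(cv2.minAreaRect(cv2.findNonZero(m.astype(np.uint8)))[2],1))
r=min(rs,key=lambda r:abs(r['bbox'][0]+r['bbox'][2]-640)); m=r['mask']; b=np.round(r['bbox']).astype(int)
for v in range(b[1]+2,b[3],8):
    c=np.flatnonzero(m[v]); print(v,c[0] if len(c) else 0,c[-1] if len(c) else 0)
im=p['image'][100:480,100:560,::-1]; cv2.imwrite('pics/w7.png',im)
E
```

```text
time_s: 16.4
eef_pos: [0.4304, 0.3248, 0.1016]
tool_rot: [-3.142, 0.001, 2.172]
contact_force: [0.2, -0.3, -0.2]
grip_width: 0.0916
gripper_force: 0.0
[0.4304 0.3248 0.1016] [-3.1415e+00  1.0000e-03  2.1718e+00]
module_b_centre 0.81 [584.3  60.6] [0.5016 0.5254 0.014 ]
module_b_centre 0.78 [322.5 254.7] [0.4354 0.3161 0.014 ]
module_b_centre 0.77 [404.3 343.4] [0.5341 0.2905 0.014 ]
module_b_centre 0.74 [242.8 384.1] [0.4451 0.1815 0.014 ]
module_b_centre 0.6 [400.9 107.6] [0.4198 0.433  0.014 ]
0.84 [371.  52. 453. 157.] [228.  51.  34.] 23.2
0.72 [530.  10. 638.  96.] [215.  42.  27.] 67.4
0.71 [362. 312. 428. 379.] [175.  88. 111.] 56.3
0.67 [298. 211. 350. 290.] [104.  98.  95.] 87.8
213 306 343
221 295 345
229 295 345
237 296 345
245 296 345
253 297 346
261 297 346
269 297 346
277 299 343
285 310 337
```

B is centred between the fingers (grey body at columns 296–346, tongue at the bottom at row 285) and the look-alikes are clear of them. Now grasping.

```bash
python3 -m jog '[[[0,0,0],[0,0,0.15],0.8],[[0,0,0],[0,0,0.15],0.8],[[0,0,0],[0,0,0.12],0.8],[[0,0,0],[0,0,0.065],0.8],[[0,0,0],[0,0,0],0.8],[[0,0,0],[0,0,0],0],[[0,0,0],[0,0,0],0],[[0,0,0],[0,0,0],0],[[0,0,0],[0,0,0],0],[[0,0,0],[0,0,0],0],[[0,0,0],[0,0,0],0],[[0,0,0],[0,0,0],0]]' 20
python3 -m jog '[[[0,0,0],[0,0,0],0],[[0,0,0],[0,0,-0.1],0],[[0,0,0],[0,0,-0.2],0],[[0,0,0],[0,0,-0.25],0],[[0,0,0],[0,0,-0.25],0],[[0,0,0],[0,0,-0.2],0],[[0,0,0],[0,0,0],0]]'
python3 - <<'E'
from h import *
s=status.get_state();print(s['qpos'])
plan(rp(-60,0,60),TR@np.diag([-1,-1,1.]))
plan(rp(-60,0,60),flat(YAW+np.pi))
E
```

```text
time_s: 17.75
eef_pos: [0.4307, 0.3243, 0.0046]
tool_rot: [3.141, 0.002, 2.172]
contact_force: [-1.0, -1.9, 4.7]
grip_width: 0.0361
gripper_force: 20.0
time_s: 18.45
eef_pos: [0.4327, 0.3271, 0.2094]
tool_rot: [3.131, 0.002, 2.171]
contact_force: [0.1, -0.0, -1.6]
grip_width: 0.0358
gripper_force: 20.0
[ 0.02614873  0.46310241 -0.94049277  1.83637085  0.43365384  1.05178403
 -0.48206515]
turn [ 0.0198  0.0486 -0.116 ] minrows 5.3346336714663005
shift before turn [-1.5875 -0.5059  0.3267] after [-0.8999 -1.4388  0.0536] minrows 6.7914571789612665
turn [ 0.0014  0.0009 -0.1172] minrows 4.910951748403884
shift before turn [-1.5875 -0.5059  0.3267] after [-0.8393 -1.4388  0.3291] minrows 6.7914571789612665
```

```bash
python3 -m jog '[[[0.0033,0.0081,-0.0193],[0,0,0],0],[[0.0033,0.0081,-0.0193],[0,0,0],0],[[0.0033,0.0081,-0.0193],[0,0,0],0],[[0.0033,0.0081,-0.0193],[0,0,0],0],[[0.0033,0.0081,-0.0193],[0,0,0],0],[[0.0033,0.0081,-0.0193],[0,0,0],0],[[0,0,0],[-0.1,-0.16,-0.02],0],[[0,0,0],[-0.1,-0.16,-0.02],0],[[0,0,0],[-0.1,-0.16,-0.02],0],[[0,0,0],[-0.1,-0.16,-0.01],0],[[0,0,0],[-0.1,-0.16,0],0],[[0,0,0],[-0.1,-0.16,0.01],0]]'
python3 -m jog '[[[0,0,0],[-0.1,-0.16,0.02],0],[[0,0,0],[-0.1,-0.16,0.03],0],[[0,0,0],[-0.1,-0.16,0.04],0],[[0,0,0],[0,0,0],0],[[0,0,0],[0,0,0],0]]'
cat >> h.py <<'E'
TR2=TR@np.diag([-1,-1,1.])
E
python3 - <<'E'
from h import *
inrail(); plan(rp(-60,-.3,60),TR2); s=status.get_state(); print(s['qpos'],np.array(s['eef_pos']))
E
```

```text
time_s: 19.65
eef_pos: [0.5002, 0.1084, 0.1775]
tool_rot: [-3.134, -0.322, 2.904]
contact_force: [1.1, 1.5, -1.3]
grip_width: 0.0357
gripper_force: 20.0
time_s: 20.15
eef_pos: [0.5269, 0.004, 0.1421]
tool_rot: [-3.134, -0.324, 2.902]
contact_force: [0.1, 0.8, -0.5]
grip_width: 0.0358
gripper_force: 20.0
t 20.1 rail mm [-60.7  -4.7  58.2] rot err deg [   0.85   -0.52 -179.71] F rail [ 0.   0.8 -0.5] w 0.0358
turn [-0.0009 -0.0015 -0.0008] minrows 0.08108744761347568
shift before turn [-0.0035  0.0219 -0.0092] after [-0.0037  0.0219 -0.009 ] minrows 0.09586225343791467
[ 0.67963146  0.82840742 -1.07086509  1.67862497  0.55161182  1.36055504
  0.79144809] [0.52691918 0.00397049 0.14212052]
```

```bash
python3 -m jog '[[[-0.0009,-0.0015,-0.0008],[0,0,0],0],[[0,0,0],[-0.003,0.022,0.06],0],[[0,0,0],[0,0,0.1],0],[[0,0,0],[0,0,0.06],0],[[0,0,0],[0,0,0.02],0],[[0,0,0],[0,0,0],0],[[0,0,0],[0,0,0],0]]';python3 -c "from h import *;inrail()"
python3 -m jog '[[[0,0,0],[0,0,0.004],0],[[0,0,0],[0,0,0.004],0],[[0,0,0],[0,0,0],0]]';python3 -c "from h import *;inrail()"
```

```text
time_s: 20.85
eef_pos: [0.5153, 0.0125, 0.0983]
tool_rot: [3.141, -0.311, 2.91]
contact_force: [0.5, -0.5, -0.2]
grip_width: 0.0356
gripper_force: 20.0
t 20.9 rail mm [-59.8   0.9  12.4] rot err deg [2.9000e-01 3.0000e-02 1.7988e+02] F rail [ 0.6 -0.3 -0.1] w 0.0356
time_s: 21.15
eef_pos: [0.5145, 0.0122, 0.0965]
tool_rot: [-3.142, -0.311, 2.909]
contact_force: [-0.2, 0.4, -0.9]
grip_width: 0.0359
gripper_force: 20.0
t 21.1 rail mm [-59.9   0.5  10.5] rot err deg [2.600e-01 6.000e-02 1.799e+02] F rail [-0.   0.4 -0.9] w 0.0359
```

```bash
python3 -m jog '[[[0,0,0],[0,-0.004,0.014],0],[[0,0,0],[0,0,0.008],0],[[0,0,0],[0,0,0.004],0],[[0,0,0],[0,0,0],0]]';python3 -c "from h import *;inrail()"
python3 -m jog '[[[0,0,0],[0,0,0.004],0],[[0,0,0],[0,0,0],0]]';python3 -c "from h import *;inrail()"
```

```text
time_s: 21.55
eef_pos: [0.5126, 0.0119, 0.0914]
tool_rot: [-3.142, -0.312, 2.91]
contact_force: [0.2, -0.3, -1.0]
grip_width: 0.036
gripper_force: 20.0
t 21.6 rail mm [-60.   -0.3   5.1] rot err deg [2.1000e-01 6.0000e-02 1.7989e+02] F rail [ 0.6 -0.2 -0.9] w 0.036
time_s: 21.75
eef_pos: [0.5126, 0.0119, 0.0912]
tool_rot: [-3.141, -0.311, 2.909]
contact_force: [-0.1, -0.4, 4.4]
grip_width: 0.0359
gripper_force: 20.0
t 21.8 rail mm [-60.   -0.2   4.9] rot err deg [2.600e-01 8.000e-02 1.799e+02] F rail [-1.3 -0.4  4.2] w 0.0359
```

```bash
python3 -m jog '[[[0,0,0],[0,0,-0.002],0.65],[[0,0,0],[0,0,-0.002],0.65],[[0,0,0],[0,0,0],0.65],[[0,0,0],[0,0,-0.05],0.65],[[0,0,0],[0,0,-0.1],0.65],[[0,0,0],[0,0,-0.1],0],[[0,0,0],[0.12,0,0],0],[[0,0,0],[0.12,0,0],0],[[0,0,0],[0,0,0],0],[[0,0,0],[0,0,0],0]]' 20; python3 - <<'E'
from h import *
inrail()
t=capture('top'); s,p=look('module_b_centre',.09,'w8.png')
for m in regions_of(p,'module_b'): print(round(m['conf'],2),np.round(m['bbox']),np.round(cv2.minAreaRect(cv2.findNonZero(m['mask'].astype(np.uint8))),1) if 0 else np.round(cv2.minAreaRect(cv2.findNonZero(m['mask'].astype(np.uint8)))[2],1),p['image'][m['mask']].mean(0).round())
print('pred B centre',proj(p,[rp(-50,-.3,14),rp(-80,-.3,28),rp(29,0,14)],s).round(1).tolist())
for m in mark_of(t,'module_b_centre'): print(round(m['conf'],2),np.round(m['xy'],1))
print(proj(t,[rp(-50,0,14),rp(29,0,14)]).round(1).tolist())
E
```

```text
time_s: 22.75
eef_pos: [0.4837, 0.0186, 0.1542]
tool_rot: [-3.141, -0.31, 2.909]
contact_force: [-0.1, 0.1, -0.2]
grip_width: 0.0219
gripper_force: 0.0
t 22.8 rail mm [-107.7   -0.5   55.7] rot err deg [3.500e-01 9.000e-02 1.799e+02] F rail [-0.1  0.  -0.2] w 0.0219
[0.4839 0.0184 0.1539] [-3.1414 -0.3107  2.9088]
module_b_centre 0.83 [625. 254.] [0.5153 0.2287 0.09  ]
module_b_centre 0.77 [323.8 341. ] [0.5248 0.0085 0.09  ]
module_b_centre 0.77 [485.7 189.2] [0.4483 0.1434 0.09  ]
0.78 [586. 234. 636. 278.] 1.8 [238. 170. 200.]
0.76 [302. 294. 351. 377.] 90.0 [95. 92. 91.]
0.67 [298. 414. 351. 459.] 90.0 [137. 132. 130.]
0.62 [454. 159. 530. 228.] 45.0 [216.  46.  28.]
pred B centre [[324.5, 343.2], [324.6, 313.4], [324.7, 436.3]]
0.67 [172.  281.3]
0.64 [269.4 273.2]
0.57 [334.3 242.2]
0.57 [140.3 248.1]
0.56 [228.9 241.3]
[[333.1, 239.6], [339.9, 213.9]]
```

```bash
python3 -m jog '[[[0,0,0],[0,0,0.1],0],[[0,0,0],[0,0,0.1],0],[[0,0,0],[0,0,0.018],0],[[0,0,0],[-0.03,0,0],0],[[0,0,0],[-0.035,0,0],0],[[0,0,0],[-0.035,0,0],0],[[0,0,0],[-0.035,0,0],0],[[0,0,0],[-0.03,0,0],0],[[0,0,0],[0,0,0],0]]';python3 -c "from h import *;inrail()"
python3 -m jog '[[[0,0,0],[-0.03,0,0],0],[[0,0,0],[-0.03,0,0],0],[[0,0,0],[-0.03,0,0],0],[[0,0,0],[-0.03,0,0],0],[[0,0,0],[-0.03,0,0],0],[[0,0,0],[0,0,0],0]]';python3 -c "from h import *;inrail()"
```

```text
time_s: 23.9
eef_pos: [0.5015, 0.0145, 0.1018]
tool_rot: [3.141, -0.311, 2.909]
contact_force: [0.8, 0.2, -0.8]
grip_width: 0.0005
gripper_force: 0.0
t 23.9 rail mm [-74.1  -0.3  11.5] rot err deg [2.6000e-01 2.0000e-02 1.7993e+02] F rail [ 1.   0.3 -0.5] w 0.0005
time_s: 24.5
eef_pos: [0.5292, 0.0079, 0.0925]
tool_rot: [3.141, -0.311, 2.909]
contact_force: [0.4, 0.4, -0.1]
grip_width: 0.0005
gripper_force: 0.0
t 24.5 rail mm [-44.1  -0.3  11.4] rot err deg [2.5000e-01 3.0000e-02 1.7993e+02] F rail [ 0.3  0.5 -0. ] w 0.0005
```

```bash
for i in 1; do :; done
python3 -m jog '[[[0,0,0],[-0.005,0,0],0],[[0,0,0],[-0.005,0,0],0],[[0,0,0],[-0.005,0,0],0],[[0,0,0],[-0.005,0,0],0],[[0,0,0],[0,0,0],0]]';python3 -c "from h import *;inrail()"
python3 -m jog '[[[0,0,0],[-0.005,0,0],0],[[0,0,0],[-0.005,0,0],0],[[0,0,0],[-0.005,0,0],0],[[0,0,0],[0,0,0],0]]' | sed -n 4p;python3 -c "from h import *;inrail()"
python3 -m jog '[[[0,0,0],[-0.005,0,0],0],[[0,0,0],[-0.005,0,0],0],[[0,0,0],[-0.005,0,0],0],[[0,0,0],[0,0,0],0]]' | sed -n 4p;python3 -c "from h import *;inrail()"
```

```text
time_s: 25.0
eef_pos: [0.5322, 0.0072, 0.0917]
tool_rot: [-3.141, -0.312, 2.909]
contact_force: [-0.8, -0.2, -0.5]
grip_width: 0.0006
gripper_force: 0.1
t 25.0 rail mm [-41.   -0.3  11.6] rot err deg [2.300e-01 6.000e-02 1.799e+02] F rail [-0.6 -0.4 -0.7] w 0.0006
contact_force: [0.0, -0.3, 0.4]
t 25.4 rail mm [-37.8  -0.3  11.6] rot err deg [2.400e-01 6.000e-02 1.799e+02] F rail [-0.  -0.3  0.4] w 0.0005
contact_force: [-0.5, -0.5, 0.4]
t 25.8 rail mm [-34.9  -0.2  11.5] rot err deg [2.400e-01 5.000e-02 1.799e+02] F rail [-0.5 -0.7  0.3] w 0.0003
```

```bash
python3 -m jog '[[[0,0,0],[-0.005,0,0],0],[[0,0,0],[-0.005,0,0],0],[[0,0,0],[-0.005,0,0],0],[[0,0,0],[0,0,0],0]]' | sed -n 4p;python3 -c "from h import *;inrail()"
python3 -m jog '[[[0,0,0],[-0.005,0,0],0],[[0,0,0],[-0.005,0,0],0],[[0,0,0],[-0.005,0,0],0],[[0,0,0],[0,0,0],0]]' | sed -n 4p;python3 -c "from h import *;inrail()"
python3 -m jog '[[[0,0,0],[-0.005,0,0],0],[[0,0,0],[-0.005,0,0],0],[[0,0,0],[-0.005,0,0],0],[[0,0,0],[0,0,0],0]]' | sed -n 4p;python3 -c "from h import *;inrail()"
```

```text
contact_force: [-0.7, -0.4, -0.1]
t 26.2 rail mm [-31.9  -0.2  11.6] rot err deg [2.200e-01 6.000e-02 1.799e+02] F rail [-0.5 -0.5 -0.3] w -0.0
contact_force: [-8.9, -0.1, 7.6]
t 26.6 rail mm [-31.8  -0.1  11.6] rot err deg [ -0.28   0.22 179.83] F rail [-10.6  -2.2   4.6] w 0.0004
contact_force: [-15.2, -1.1, 16.2]
t 27.0 rail mm [-31.6  -0.1  11.6] rot err deg [ -0.79   0.39 179.77] F rail [-18.8  -4.6  10.9] w 0.0006
```

Firm stop felt at about 19 N with the tail about 22 mm out, which puts the stop about 98 mm past the mouth, inside the given range. Backing off to check.

```bash
python3 -m jog '[[[0,0,0],[0.02,0,0],0],[[0,0,0],[0.02,0,0],0],[[0,0,0],[0.06,0,0],0],[[0,0,0],[0.1,0,-0.1],0],[[0,0,0],[0.1,0,-0.2],0],[[0,0,0],[0.1,0,-0.2],0],[[0,0,0],[0,0,-0.2],0],[[0,0,0],[0,0,0],0],[[0,0,0],[0,0,0],0]]'
python3 - <<'E'
from h import *
s=status.get_state(); p=capture('wrist'); t=capture('top')
a=cv2.resize(p['image'][280:480,220:420,::-1],None,fx=2,fy=2,interpolation=cv2.INTER_CUBIC)
b=cv2.resize(t['image'][165:265,290:390,::-1],(400,400),interpolation=cv2.INTER_CUBIC)
cv2.imwrite('pics/fin.png',np.hstack([a,b]))
print('wrist',proj(p,[rp(x,0,28) for x in (-22,38,98)],s).round().tolist(),'top',proj(t,[rp(x,0,28) for x in (-22,38,98)]).round().tolist())
for q in ('beaker','bottle'): print(q,[(np.round(m['xy'],1).tolist(),round(m['conf'],2)) for m in mark_of(t,q)])
E
```

```text
time_s: 27.9
eef_pos: [0.5139, 0.0115, 0.2452]
tool_rot: [-3.141, -0.31, 2.909]
contact_force: [-0.3, 0.1, -0.2]
grip_width: 0.0004
gripper_force: 0.0
wrist [[324.0, 318.0], [324.0, 373.0], [324.0, 423.0]] top [[336.0, 228.0], [341.0, 208.0], [346.0, 190.0]]
beaker []
bottle [([455.9, 205.2], 0.66)]
```

View pics/fin.png

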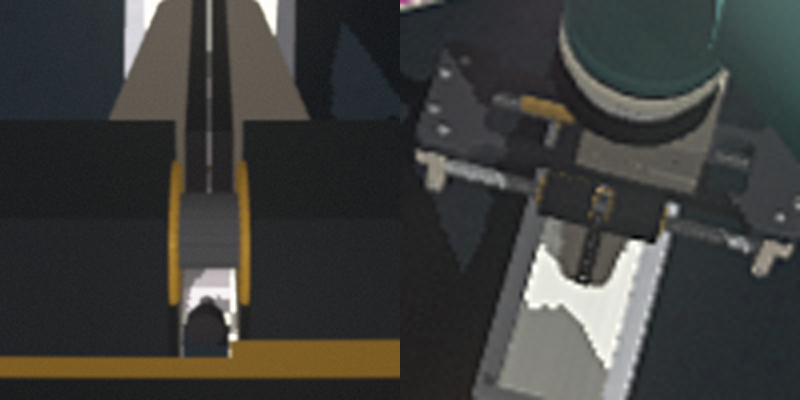

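The fingers and arm hide the row in both views: only the stop knob shows at (205,320) in the left half. I'll move aside and check numerically.

```bash
python3 -m jog '[[[0,0,0],[0.15,0.15,-0.05],0],[[0,0,0],[0.15,0.15,-0.05],0],[[0,0,0],[0.15,0.15,-0.05],0],[[0,0,0],[0.15,0.15,0],0],[[0,0,0],[0.1,0.1,0],0],[[0,0,0],[0,0,0],0],[[0,0,0],[0,0,0],0]]'
python3 - <<'E'
from h import *
s=status.get_state(); print(s['eef_pos'])
for c in ('wrist','top'):
    p=capture(c); print(c,'pred ctr B,A',proj(p,[rp(8,0,14),rp(68,0,14)],s).round(1).tolist(),'tail/joint/nose',proj(p,[rp(-22,0,28),rp(38,0,14),rp(98,0,7)],s).round().tolist())
    print([(np.round(m['xy'],1).tolist(),round(m['conf'],2)) for m in mark_of(p,'module_b_centre')])
    print([(np.round(m['bbox']).tolist(),round(m['conf'],2)) for m in regions_of(p,'module_b')])
    print({q:[(np.round(m['xy'],1).tolist()) for m in mark_of(p,q)] for q in ('beaker','bottle')})
    save(p,c+'9.png')
    # profile of brightness along the rail axis
    g=p['image'].astype(int)
    q=proj(p,[rp(x,0,28) for x in range(-40,110,4)],s).round().astype(int)
    print([(x,g[v,u].tolist()) for x,(u,v) in zip(range(-40,110,4),q) if 0<=u<640 and 0<=v<480])
E
```

```text
time_s: 28.8
eef_pos: [0.425, 0.1761, 0.3156]
tool_rot: [-3.14, -0.312, 2.91]
contact_force: [-0.4, -0.6, -0.4]
grip_width: 0.0003
gripper_force: 0.0
[0.42497593 0.17611775 0.31563177]
wrist pred ctr B,A [[204.6, 429.7], [209.4, 469.1]] tail/joint/nose [[198.0, 418.0], [207.0, 450.0], [213.0, 482.0]]
[([328.5, 277.1], 0.96), ([585.2, 260.5], 0.82), ([424.5, 323.2], 0.65)]
[([314.0, 256.0, 357.0, 287.0], 0.91), ([481.0, 198.0, 536.0, 233.0], 0.86), ([404.0, 304.0, 442.0, 339.0], 0.83), ([562.0, 247.0, 617.0, 282.0], 0.66)]
{'beaker': [[68.1, 470.6]], 'bottle': []}
[(-40, [56, 59, 63]), (-36, [56, 58, 63]), (-32, [53, 55, 59]), (-28, [55, 57, 62]), (-24, [54, 55, 61]), (-20, [56, 58, 64]), (-16, [55, 57, 62]), (-12, [53, 54, 61]), (-8, [54, 57, 61]), (-4, [56, 57, 63]), (0, [56, 59, 62]), (4, [54, 56, 61]), (8, [56, 57, 60]), (12, [53, 55, 60]), (16, [53, 55, 61]), (20, [28, 33, 34]), (24, [28, 30, 31]), (28, [27, 29, 30]), (32, [29, 30, 34]), (36, [111, 82, 33]), (40, [111, 82, 30]), (44, [111, 83, 31]), (48, [106, 79, 31]), (52, [47, 45, 42]), (56, [38, 44, 44]), (60, [38, 39, 40]), 
[... 588 characters left out ...]
78, 117, 115]), (-12, [80, 118, 116]), (-8, [79, 117, 115]), (-4, [78, 115, 113]), (0, [77, 116, 113]), (4, [76, 114, 112]), (8, [77, 115, 113]), (12, [76, 112, 109]), (16, [76, 113, 112]), (20, [75, 111, 108]), (24, [76, 112, 110]), (28, [73, 108, 106]), (32, [73, 108, 105]), (36, [72, 105, 103]), (40, [68, 101, 99]), (44, [70, 100, 98]), (48, [68, 97, 96]), (52, [61, 90, 88]), (56, [62, 87, 85]), (60, [108, 112, 110]), (64, [109, 112, 110]), (68, [142, 142, 140]), (72, [156, 153, 151]), (76, [152, 150, 149]), (80, [156, 155, 154]), (84, [143, 142, 141]), (88, [111, 106, 100]), (92, [164, 163, 164]), (96, [184, 181, 181]), (100, [246, 244, 243]), (104, [126, 125, 125]), (108, [35, 37, 36])]
```

```bash
python3 -m jog '[[[0,0,0.0235],[0,0,0],0],[[0,0,0.0235],[0,0,0],0],[[0,0,0.0235],[0,0,0],0],[[0,0,0.0235],[0,0,0],0],[[0,0,0.0235],[0,0,0],0],[[0,0,0.0235],[0,0,0],0],[[0,0,0.0235],[0,0,0],0],[[0,0,0.0235],[0,0,0],0],[[0,0,0.0235],[0,0,0],0],[[0,0,0.0235],[0,0,0],0],[[0,0,0.0235],[0,0,0],0]]' | head -3
python3 -m jog '[[[0,0,0.0235],[0,0,0],0],[[0,0,0.0235],[0,0,0],0],[[0,0,0.0235],[0,0,0],0],[[0,0,0.0235],[0,0,0],0],[[0,0,0.0235],[0,0,0],0],[[0,0,0.0235],[0,0,0],0],[[0,0,0.0235],[0,0,0],0],[[0,0,0.0235],[0,0,0],0],[[0,0,0.0235],[0,0,0],0],[[0,0,0.0235],[0,0,0],0],[[0,0,0],[0,0,0],0]]' | head -3
python3 - <<'E'
from h import *
inrail(); plan(rp(-60,0,107),TR); print(status.get_state()['qpos'])
E
```

```text
time_s: 30.4
eef_pos: [0.4251, 0.1765, 0.3164]
tool_rot: [-2.831, 0.018, 1.282]
time_s: 31.5
eef_pos: [0.4251, 0.1765, 0.3163]
tool_rot: [-3.129, 0.311, -0.189]
t 31.5 rail mm [-246.8  139.5  180.9] rot err deg [-0.06  0.15 -2.44] F rail [-0.5  0.2  0. ] w 0.0003
turn [ 0.0002 -0.0004  0.0068] minrows 0.28440842415624856
shift before turn [0.9027 0.7364 0.3727] after [0.9342 0.6977 0.3696] minrows 4.892668192431655
[ 0.15651859  0.27604236 -0.60591206  1.72830001 -0.03887949  1.42894193
 -2.20251875]
```

```bash
python3 -m jog '[[[0,0,0.0068],[0,0,0],0],[[0,0,0],[0.155,0.116,0.06],0],[[0,0,0],[0.155,0.116,0.06],0],[[0,0,0],[0.155,0.116,0.06],0],[[0,0,0],[0.155,0.116,0.06],0],[[0,0,0],[0.155,0.116,0.06],0],[[0,0,0],[0.155,0.116,0.06],0],[[0,0,0],[0,0,0],0],[[0,0,0],[0,0,0],0]]' | head -3
python3 - <<'E'
from h import *
inrail(); s=status.get_state(); p=capture('wrist'); save(p,'w10.png')
print('pred tail/joint/nose',proj(p,[rp(-22,0,28),rp(38,0,28),rp(68,0,28),rp(98,0,12)],s).round(1).tolist())
print([(np.round(m['xy'],1).tolist(),round(m['conf'],2)) for m in mark_of(p,'module_b_centre')], 'pred centres',proj(p,[rp(8,0,14),rp(68,0,14)],s).round(1).tolist())
print([(np.round(m['bbox']).tolist(),round(m['conf'],2)) for m in regions_of(p,'module_b')])
xs=range(-40,112,3); q=proj(p,[rp(x,4,28) for x in xs],s).round().astype(int)
print([(x,int(v),p['image'][v,u].tolist()) for x,(u,v) in zip(xs,q) if 0<=v<480])
E
```

```text
time_s: 32.4
eef_pos: [0.5434, 0.0048, 0.1901]
tool_rot: [-3.141, 0.314, -0.232]
t 32.4 rail mm [-60.5  -0.  108.7] rot err deg [ 0.02  0.02 -0.09] F rail [ 0.2  0.8 -0.3] w 0.0004
pred tail/joint/nose [[324.3, 194.0], [324.4, 103.4], [324.5, 53.3], [324.6, 8.3]]
[([60.2, 229.1], 0.95), ([24.2, 324.7], 0.59), ([189.5, 274.1], 0.56)] pred centres [[324.4, 149.3], [324.5, 57.7]]
[([161.0, 243.0, 226.0, 295.0], 0.86), ([301.0, 103.0, 357.0, 196.0], 0.77), ([309.0, 10.0, 347.0, 103.0], 0.73), ([31.0, 208.0, 95.0, 255.0], 0.73), ([3.0, 306.0, 50.0, 343.0], 0.66)]
[(-40, 219, [246, 245, 239]), (-37, 215, [245, 245, 239]), (-34, 211, [245, 244, 238]), (-31, 207, [246, 245, 239]), (-28, 202, [246, 244, 238]), (-25, 198, [246, 244, 239]), (-22, 194, [242, 240, 235]), (-19, 190, [180, 171, 169]), (-16, 185, [178, 172, 169]), (-13, 181, [176, 169, 166]), (-10, 177, [139, 135, 134]), (-7, 172, [116, 117, 113]), (-4, 168, [122, 121, 119]), (-1, 164, [121, 119, 118]), (2, 159, [122, 123, 120]), (5, 155, [126, 125, 123]), (8, 150, [178, 171, 170]), (11, 146, [178, 170, 167]), (14, 141, [204, 196, 194]), (17, 136, [185, 175, 173]), (20, 132, [187, 179, 176]), (23, 127, [179, 171, 169]), (26, 122, [71, 61, 48]), (29, 118, [138, 104, 52]), (32, 113, [139, 105, 54]), (35, 108, [239, 184, 74]), (38, 103, [118, 112, 110]), (41, 99, [181, 172, 169]), (44, 94, [179, 169, 168]), (47, 89, [180, 171, 169]), (50, 84, [159, 153, 150]), (53, 79, [122, 122, 120]), (56, 74, [122, 124, 123]), (59, 69, [121, 121, 118]), (62, 64, [123, 124, 120]), (65, 58, [138, 136, 134]), (68, 53, [180, 171, 169]), (71, 48, [180, 171, 167]), (74, 43, [183, 174, 171]), (77, 38, [180, 172, 171]), (80, 32, [180, 174, 171]), (83, 27, [180, 172, 172]), (86, 22, [140, 105, 51]), (89, 16, [137, 100, 46]), (92, 11, [240, 185, 67]), (95, 5, [153, 146, 147]), (98, 0, [159, 149, 152])]
```

The masks of the two modules meet at row 103. Both tongues point down the slope, and the front one is against the stop. Handing in.

```bash
python3 -c "
from station import arm; print(arm.sign_off())"
```

```text
the job is handed in; nothing more can be done
None
```

Both modules are in the rail nose to tail with tongues down the slope, pressed home against the stop with about 19 N. The job was handed in at about 32 s, with the arm clear and the beaker and bottle never touched.

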